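# Count the row of bangle rolls and set the tray's marker

## Task

Count the five bangle rolls standing on the pads of the tray: starting at the end next to the wooden cone and going along the row, point down with your fingertips at each roll in turn from straight above its middle, about 2 cm over its top, pausing half a second at each and touching none of them. Then show that the tray is counted by pushing the tray's black sliding marker with a finger all the way to the end of its track that is away from the cone. Leave everything else where it is: nothing is picked up or knocked.

Things in the scene. Friction and masses are not known exactly. Their poses are not given: they have to be found in the camera images.
- roll_a: upright round roll of brass bangles with two thin red bands, diameter 54 mm, 24 mm tall, standing loose on the tray at one of its five places (any of the five, it varies); origin at the centre of its underside, z up
- roll_b: upright round roll of brass bangles with two thin red bands, diameter 54 mm, 32 mm tall, standing loose on the tray at one of its five places (any of the five, it varies); origin at the centre of its underside, z up
- roll_c: upright round roll of brass bangles with two thin red bands, diameter 54 mm, 40 mm tall, standing loose on the tray at one of its five places (any of the five, it varies); origin at the centre of its underside, z up
- roll_d: upright round roll of brass bangles with two thin red bands, diameter 54 mm, 48 mm tall, standing loose on the tray at one of its five places (any of the five, it varies); origin at the centre of its underside, z up
- roll_e: upright round roll of brass bangles with two thin red bands, diameter 54 mm, 56 mm tall, standing loose on the tray at one of its five places (any of the five, it varies); origin at the centre of its underside, z up
- place1 (a point): centre of the round grey pad number 1 of 5 on the tray's floor, under a roll; pads are counted along the row from the tray's +y end to its -y end, about 77 mm apart in a gentle arc
- place2 (a point): centre of the round grey pad number 2 of 5 on the tray's floor, under a roll; pads are counted along the row from the tray's +y end to its -y end, about 77 mm apart in a gentle arc
- place3 (a point): centre of the round grey pad number 3 of 5 on the tray's floor, under a roll; pads are counted along the row from the tray's +y end to its -y end, about 77 mm apart in a gentle arc
- place4 (a point): centre of the round grey pad number 4 of 5 on the tray's floor, under a roll; pads are counted along the row from the tray's +y end to its -y end, about 77 mm apart in a gentle arc
- place5 (a point): centre of the round grey pad number 5 of 5 on the tray's floor, under a roll; pads are counted along the row from the tray's +y end to its -y end, about 77 mm apart in a gentle arc
- tray: fixed wooden counting tray 250 mm (x) by 430 mm (y), floor 8 mm and rim 14 mm above the table; origin at the centre of its underside. In its frame the five pads lie at y = 150, 75, 0, -75, -150 mm (x = 35, 57, 65, 57, 35 mm), and the marker's track at x = -85 mm, on the robot's side
- marker (a joint): slide of the black marker along the tray's y axis: 0 mid-track, -0.060 m hard against the stop at the tray's -y end, +0.060 m at the +y stop; it starts near the middle, takes about 1.5 N to slide and stays where it is left
- marker_mid (a point): middle of the marker's grip, a black block 36 mm long along the track (a 44 mm long foot under it, 6 mm high), 22 mm wide, its top 10 mm above this point and 36 mm above the table. The track is 180 mm long, flat, with small end stops 15 mm above the table; room for a finger on either side of the block
- cone: wooden bangle cone with three bangles round it, 155 mm tall, foot 90 mm across, loose on the table beyond one end of the tray (either end); origin at the centre of its underside
- mirror: small counter mirror on a white foot, 155 mm tall, 105 mm wide, loose on the table beyond the other end of the tray; origin at the centre of its underside
- bangle: single loose brass bangle lying flat on the tray's front corner at its +y end, 62 mm across, 7 mm high; origin at the centre of its underside
- ringbox: loose blue ring box 45 x 45 x 35 mm on the tray's front corner at its -y end; origin at the centre of its underside
- loupe: small loose black jeweller's loupe, a cylinder 24 mm across and 20 mm high, standing on the tray between the row and the track; origin at the centre of its underside

How it is judged:
By the outcome, as a careful person would: the job done as asked, in the order asked, and still so for the second after the job is handed in, with the robot touching nothing.
It also fails if it takes over 58 s, if anything falls off the work surface, if the arm or the gripper's body presses on something with over 40 N, if the wrist force passes 120 N, or if a joint passes its speed limit or range.

## Robot

A 7-joint arm with a two-finger parallel gripper is mounted at the origin on the work surface. World frame = base frame: x ahead of the robot, y to its left, z up, the work surface at z = 0. Lengths are in m, angles in rad, forces in N, time in s.
With the tool pointing down it reaches from about 0.35 to 0.9 m from the base axis. Payload 19.9 kg.
Tool frame: the origin (TCP) lies between the finger pads; the fingertips stand 17 mm ahead of it and the grasp point (between the pads) lies 2 mm behind it (r.tcp_to_tips is the distance from the TCP to the fingertips, in m); z points along the fingers, y is the line along which they close (so a half turn about z gives the same grasp; the last joint's range is limited). The gripper opens to 85 mm and grips with 20 to 120 N. Pads are 22 mm wide; open, the fingers measure 114 mm over their backs; the gripper's body (76 mm by 85 mm) begins 54 mm behind the grasp point. The pads swing forward as they close: fully open they stand 13 mm farther back than shut.
Start: joints at [-0.042, 0.417, -0.01, 1.614, 0.005, 1.111, -0.053], TCP at [0.625, 0, 0.225] pointing down, gripper open.
Joint ranges: [-2.81, 2.81], [-0.39, 2.02], [-1.27, 1.25], [0.06, 2.57], [-1.19, 4.33], [0.19, 2], [-2.82, 2.82]. Speed limits (rad/s): [1.89, 1.89, 2.39, 2.39, 3.01, 3.01, 3.01].

## Interface

Orientations are given as [roll, pitch, yaw] about the fixed x, y, z axes, in that order (R = Rz(yaw) Ry(pitch) Rx(roll)).
In Python, from bench import r gives the robot as it stands. The module is installed in compiled form; this text tells all that it offers. Calls block until the motion is done:
- r.goto(position, orientation): joint-space move of the TCP to a pose.
- r.line_to(position, ori=None, feed=0.15, threshold=None): straight line of the TCP; ori=None keeps the orientation; feed is the mean speed in m/s. With threshold (N) it stops when the force on the tool has changed by that much, and returns True; else False.
- r.goto_joints(angles): joint-space move.
- r.set_gripper(opening): finger opening in m; the grip force is fixed at half the most; returns when the fingers have stopped.
- r.wait(seconds).
- r.solve_ik(position, orientation): joint angles nearest the present ones, or None.
- r.sense(): the state.
- r.grab_frame(name): name is "scene" or "side" or "wrist"; returns a dict with "image" (420x560x3 uint8, red, green, blue), "mtx" (3x3 intrinsics, pixels), "cam_to_world" (4x4, takes a point from camera to world coordinates); the wrist camera has in their place "tool_from_camera" (4x4, takes a point from camera to tool coordinates, whose origin is the TCP and whose axes are the flange's). Camera axes: x right, y up, looking along -z (the intrinsics and any distortion apply to the point x, -y, -z); pixel columns grow to the right and rows downward; lengths in m; the calibration is good to about 2 mm. The wrist camera is an equidistant fisheye: a pixel r from the principal point sees the ray r / f radians off the axis. A picture is of the moment at which its call begins: read the wrist's pose just before it. There is no depth.
A pose or a line that the arm cannot do raises r.IKError and nothing moves.
- r.hand_in(): hands the job in; it is judged then, once.
The state is a dict: "t": time; "q": joint angles; "qd": joint speeds; "effort": joint torques, N m; "eef_pos": TCP position; "ee_rot": TCP orientation; "force": force on the tool from outside, world axes, zero at the start; "torque": the same for the moment, N m; "opening": finger opening in m; "finger_force": force on a finger pad.
Only numpy, scipy, OpenCV 4.12 (cv2) and the standard library are available. Lean on these libraries where they do the work, as an engineer would, in place of code of your own. Each camera call takes 0.05 s, during which the arm holds its last target. There are 200 camera calls.

## Working session

There is one attempt and no reset: what is moved stays moved. The work goes in short steps, each a Python script; the robot and the scene stay as the last script left them, time stands still between calls to the robot, and variables do not carry over. Pictures are saved under pics/ and viewed, at most 10 in all, crops included, and the job is handed in when it is done.

```bash
mkdir -p pics; python3 - <<'E'
from bench import r
import cv2, pickle, numpy as np
s=r.sense(); print(s['t'],s['eef_pos'],s['ee_rot'],s['opening'],r.tcp_to_tips)
d={}
for n in("scene","side","wrist"):
    f=r.grab_frame(n); d[n]=f; cv2.imwrite(f"pics/{n}0.png",f["image"][:,:,::-1]); print(n,{k:np.round(v,4).tolist() for k,v in f.items() if k!='image'})
d['s']=s
pickle.dump(d,open("d.pkl","wb"))
E
```

```text
0.0 [6.24630823e-01 1.36775587e-05 2.24250038e-01] [-3.14032627e+00  7.01536276e-05  1.57085603e+00] 0.08546940933794303 0.017
scene {'mtx': [[495.3391, 0.0, 290.9658], [0.0, 495.3391, 213.0775], [0.0, 0.0, 1.0]], 'cam_to_world': [[0.7142, -0.4373, 0.5466, 1.0613], [0.6999, 0.4327, -0.5683, -0.5023], [0.012, 0.7884, 0.6151, 0.6228], [0.0, 0.0, 0.0, 1.0]]}
side {'mtx': [[436.0506, 0.0, 283.2614], [0.0, 436.0506, 210.201], [0.0, 0.0, 1.0]], 'cam_to_world': [[-0.9689, 0.1404, -0.2037, 0.3907], [-0.2473, -0.5677, 0.7852, 0.677], [-0.0054, 0.8112, 0.5848, 0.5513], [0.0, 0.0, 0.0, 1.0]]}
wrist {'mtx': [[325.1923, 0.0, 278.7061], [0.0, 325.1923, 205.4475], [0.0, 0.0, 1.0]], 'tool_from_camera': [[-0.0001, 0.9487, 0.3162, 0.0798], [1.0, 0.0003, -0.0005, 0.0012], [-0.0006, 0.3162, -0.9487, -0.1497], [0.0, 0.0, 0.0, 1.0]]}
```

View pics/scene0.png

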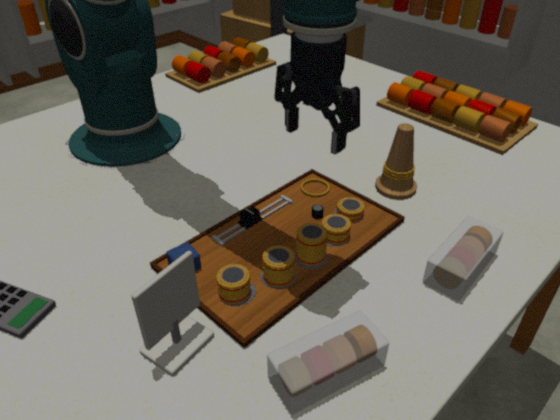

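View pics/side0.png

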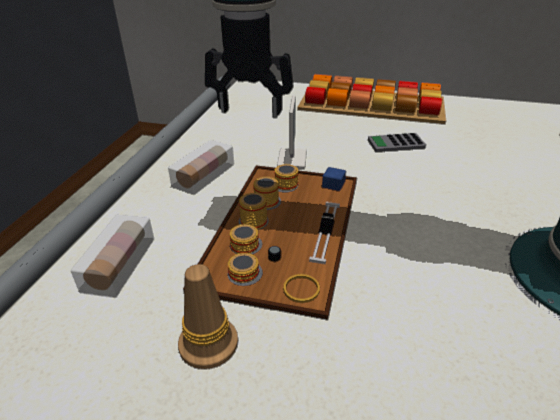

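View pics/wrist0.png

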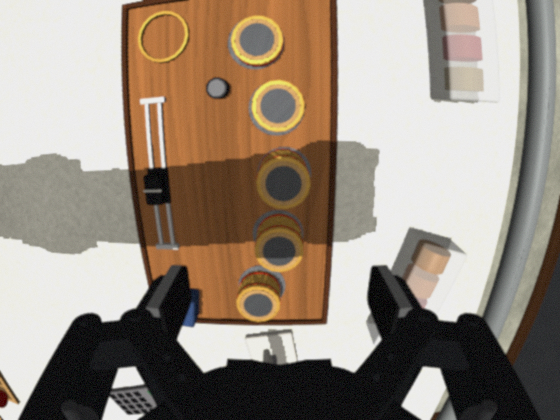

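The cone stands at the +y end, so the order is place1 to place5 and the marker goes to -y. In the wrist image the roll tops are near (258,39), (278,106), (283,183), (279,250) and (259,305). I'll enlarge crops to measure them.

```bash
python3 - <<'E'
import pickle,cv2
d=pickle.load(open("d.pkl","rb"))
for n,(u,v,w,h),k in(("scene",(145,165,266,190),3),("side",(195,155,170,165),3.6),("wrist",(110,0,240,335),1.79)):
    im=d[n]["image"][v:v+h,u:u+w,::-1]; im=cv2.convertScaleAbs(im,alpha=1.5)
    cv2.imwrite(f"pics/{n}c.png",cv2.resize(im,None,fx=k,fy=k,interpolation=cv2.INTER_CUBIC))
E
```

```text
(no output)
```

View pics/scenec.png

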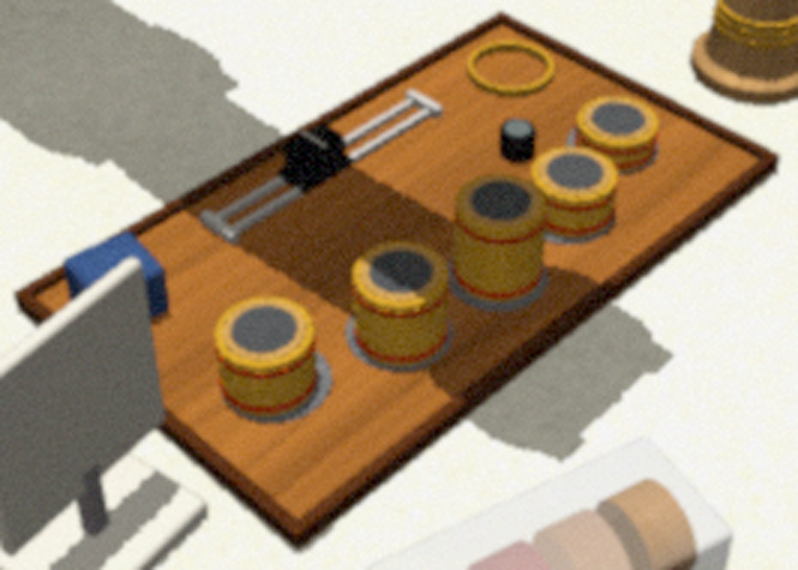

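View pics/sidec.png

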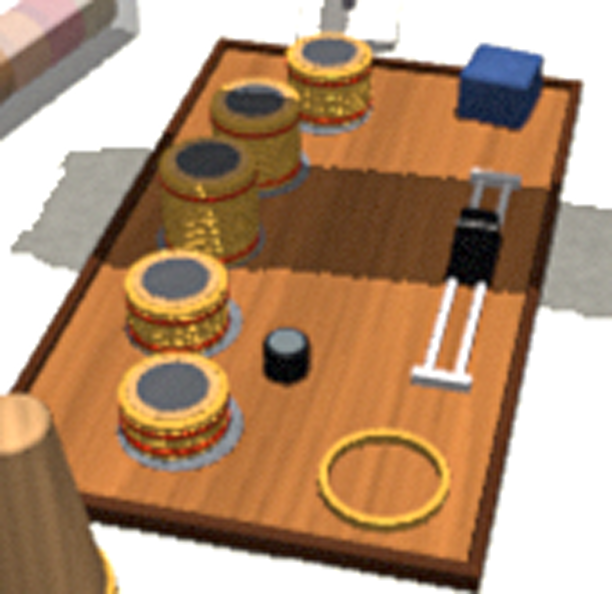

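View pics/wristc.png

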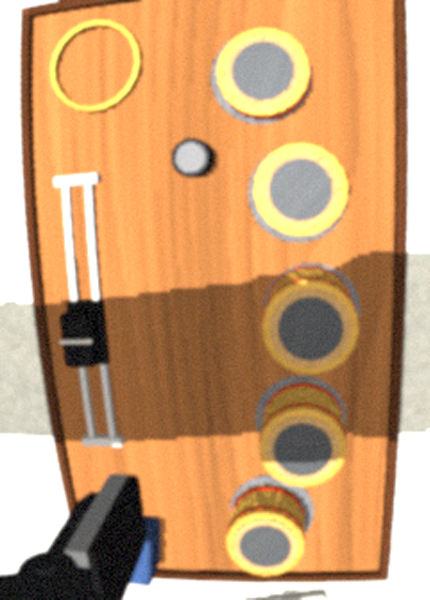

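```bash
cat > cam.py <<'E'
import pickle,numpy as np
from scipy.optimize import least_squares
from scipy.spatial.transform import Rotation as R
d=pickle.load(open("d.pkl","rb"))
def T(n):
    if n!="wrist": return d[n]["cam_to_world"]
    M=np.eye(4); M[:3,:3]=R.from_euler("xyz",d['s']['ee_rot']).as_matrix(); M[:3,3]=d['s']['eef_pos']
    return M@d[n]["tool_from_camera"]
def proj(n,P):
    M=np.linalg.inv(T(n)); p=M[:3,:3]@np.asarray(P)+M[:3,3]; p=np.array([p[0],-p[1],-p[2]]); K=d[n]["mtx"]
    if n=="wrist":
        rho=np.hypot(p[0],p[1]); q=p[:2]/rho*np.arctan2(rho,p[2])
    else: q=p[:2]/p[2]
    return q*K[0,0]+K[:2,2]
crop={"scene":(145,165,3),"side":(195,155,3.6),"wrist":(110,0,1.79)}
def px(n,p): u,v,k=crop[n]; return np.array([(p[0]+.5)/k-.5+u,(p[1]+.5)/k-.5+v])
E
python3 - <<'E'
from cam import *
C=[("scene",-1,1,502,13),("scene",1,1,777,157),("scene",-1,-1,17,295),("scene",1,-1,299,539),("side",1,-1,222,40),("side",-1,-1,580,83),("side",-1,1,478,582),("wrist",-1,1,23,12),("wrist",1,-1,386,577)]
def tw(t,p): c,s=np.cos(t[2]),np.sin(t[2]); return np.array([t[0]+c*p[0]-s*p[1],t[1]+s*p[0]+c*p[1],p[2]])
f=lambda t:np.concatenate([proj(n,tw(t,(a*.125,b*.215,.014)))-px(n,(u,v)) for n,a,b,u,v in C])
o=least_squares(f,[.6,0,0],loss="soft_l1"); t=o.x; print("tray",t.round(4),f(t).round(1))
np.save("tray.npy",t)
S=dict(scene=[(617,120),(573,172),(500,201),(401,270),(264,329)],side=[(173,388),(177,279),(209,160),(256,99),(330,52)],wrist=[(263,70),(300,189),(310,328),(302,448),(265,545)])
for i,(x,y) in enumerate([(.035,.15),(.057,.075),(.065,0),(.057,-.075),(.035,-.15)]):
    g=lambda p:np.concatenate([proj(n,p)-px(n,S[n][i]) for n in S])
    p0=tw(t,(x,y,.04)); p=least_squares(g,p0).x
    print(i+1,"pad",p0[:2].round(4),"top",p.round(4),"h",(p[2]-.008).round(4),g(p).round(1))
for n,u in(("wrist",(83,334)),("scene",(316,150)),("side",(478,232))):
    m=least_squares(lambda q:proj(n,tw(t,(q[0],q[1],.034)))-px(n,u),[-.085,0]).x; print("marker tray",m.round(4))
E
```

```text
tray [ 0.5667 -0.002   0.0082] [ 0.6 -0.5  2.4 -0.1 -0.9 -0.7 -0.1 -0.3 -1.2 -1.5  1.  -1.3  0.3 -1.8
 -1.6 -4.1  1.3  1.5]
1 pad [0.6005 0.1483] top [0.6026 0.1463 0.0316] h 0.0236 [ 0.7  0.8 -0.1 -0.5 -0.6 -0.1]
2 pad [0.6231 0.0735] top [0.6239 0.0753 0.0404] h 0.0324 [ 0.7  0.7 -0.1 -0.6 -0.6 -0.1]
3 pad [ 0.6317 -0.0014] top [6.294e-01 1.000e-04 6.500e-02] h 0.057 [ 0.5  0.6 -0.3 -0.6 -0.6 -0.1]
4 pad [ 0.6243 -0.0765] top [ 0.625  -0.0764  0.058 ] h 0.05 [ 0.5  0.4 -0.3 -0.3 -0.5  0.1]
5 pad [ 0.6029 -0.1517] top [ 0.5996 -0.1551  0.0492] h 0.0412 [ 0.5  0.5 -0.3 -0.5 -0.7  0.1]
marker tray [-0.0802 -0.008 ]
marker tray [-0.0806 -0.0152]
marker tray [-0.0877 -0.0068]
```

The triangulated heights are 24, 32, 56, 48 and 40 mm, in order from place1. I'll close the gripper, hover over roll 1 with some margin and check where the tips really are.

```bash
python3 - <<'E'
from bench import r
from cam import *
import cv2
r.set_gripper(0.0)
ori=[np.pi,0,np.pi/2]
r.goto([.6026,.1463,.13],ori)
r.line_to([.6026,.1463,.032+.017+.035])
s=r.sense();print(s['t'],s['eef_pos'],s['opening'],s['force'])
out=[]
for n in("side","scene"):
    im=r.grab_frame(n)["image"][:,:,::-1].copy()
    p=s['eef_pos'].copy() if hasattr(s['eef_pos'],'copy') else np.array(s['eef_pos']); p[2]-=.017
    u=proj(n,p); t=proj(n,[.6026,.1463,.032]); print(n,u,t)
    x,y=int(u[0])-45,int(u[1])-60
    c=cv2.resize(im[y:y+110,x:x+90],None,fx=4.4,fy=4.4,interpolation=cv2.INTER_CUBIC)
    for q,col in((u,(0,255,0)),(t,(255,0,255))):
        cv2.drawMarker(c,(int((q[0]-x+.5)*4.4),int((q[1]-y+.5)*4.4)),col,cv2.MARKER_CROSS,14,1)
    out.append(c)
cv2.imwrite("pics/tip.png",np.hstack(out))
E
```

```text
2.1083 [0.60309887 0.1456368  0.08460753] 0.00010636905826357726 [-0.64276345  0.91597474  0.4642884 ]
side [241.16789115 245.91948078] [242.57379151 261.72611735]
scene [352.65214842 190.8659325 ] [351.07544268 205.27122114]
```

View pics/tip.png

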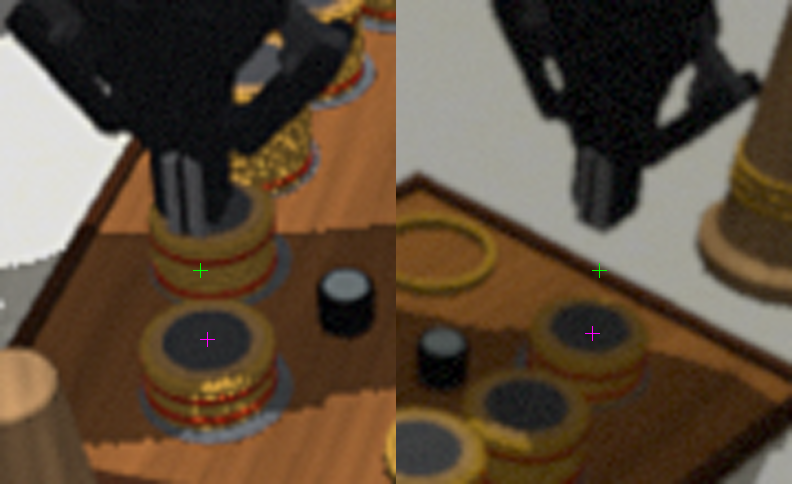

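The tips show up about 20 mm above where I predicted them (green). The roll top (magenta) is right. I'll grab frames again once settled and check against the starting image.

```bash
python3 - <<'E'
from bench import r
from cam import *
import cv2
e=np.array(d['s']['eef_pos'])
for n in("scene","side"):
    for a in(-.05,.05):
        print(n,a,[ (dz,proj(n,e+[a,0,-dz]).round(0).tolist()) for dz in(-.013,.004,.017)])
r.wait(.3)
s=r.sense();p=np.array(s['eef_pos']);print(s['t'],p,s['ee_rot'],np.abs(s['qd']).max())
out=[]
for n in("side","scene"):
    im=r.grab_frame(n)["image"][:,:,::-1]
    u=proj(n,p); x,y=int(u[0])-45,int(u[1])-60
    c=cv2.convertScaleAbs(cv2.resize(im[y:y+110,x:x+90],None,fx=4.4,fy=4.4,interpolation=cv2.INTER_CUBIC),alpha=1.8)
    for dz,col in((0,(0,255,0)),(.017,(255,0,255))):
        q=proj(n,p-[0,0,dz]); cv2.drawMarker(c,(int((q[0]-x+.5)*4.4),int((q[1]-y+.5)*4.4)),col,cv2.MARKER_CROSS,14,1)
    out.append(c)
cv2.imwrite("pics/tip2.png",np.hstack(out))
E
```

```text
scene -0.05 [(-0.013, [291.0, 134.0]), (0.004, [290.0, 143.0]), (0.017, [290.0, 150.0])]
scene 0.05 [(-0.013, [339.0, 157.0]), (0.004, [338.0, 167.0]), (0.017, [337.0, 174.0])]
side -0.05 [(-0.013, [278.0, 120.0]), (0.004, [278.0, 129.0]), (0.017, [278.0, 136.0])]
side 0.05 [(-0.013, [223.0, 115.0]), (0.004, [224.0, 124.0]), (0.017, [225.0, 130.0])]
2.5083 [0.60279047 0.14633788 0.08444306] [ 3.14098801e+00 -1.52650458e-04  1.57081366e+00] 0.0030488618117289093
```

View pics/tip2.png

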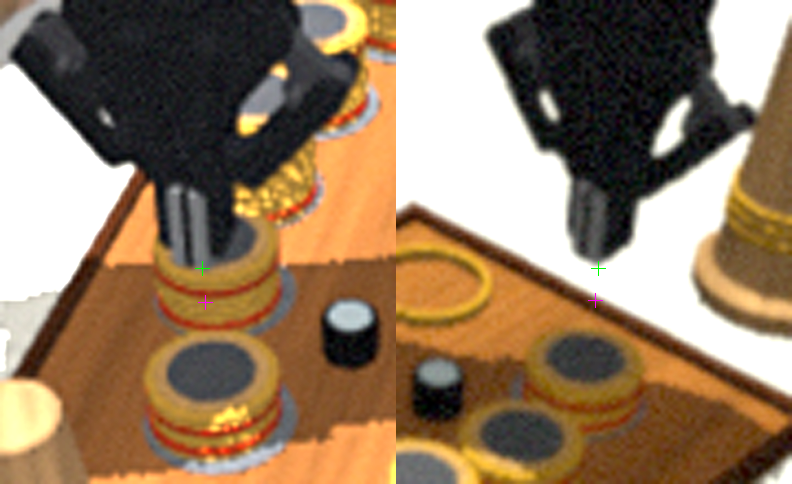

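The visible tips end about at the TCP, not 17 mm ahead of it. I'll settle which is right with a gentle touch on bare table in front of the tray.

```bash
python3 - <<'E'
from bench import r
import numpy as np
ori=[np.pi,0,np.pi/2]
r.line_to([.6028,.1463,.15],feed=.3)
r.goto([.39,0,.15],ori)
r.line_to([.39,0,.04],feed=.15)
r.wait(.2)
hit=r.line_to([.39,0,-.006],feed=.02,threshold=4)
s=r.sense();print(hit,s['t'],s['eef_pos'],s['force'])
r.line_to([.39,0,.15],feed=.3)
print(r.sense()['t'],r.sense()['eef_pos'])
E
```

```text
False 7.5167 [ 3.90041492e-01  6.72222271e-06 -5.94448202e-03] [ 0.25371532 -0.41014653  0.4086048 ]
8.1833 [ 3.89976122e-01 -3.29882591e-05  1.50185918e-01]
```

```bash
python3 - <<'E'
from bench import r
import numpy as np
r.line_to([.39,0,.0],feed=.25)
r.wait(.2)
hit=r.line_to([.39,0,-.03],feed=.02,threshold=4)
s=r.sense();print(hit,s['t'],s['eef_pos'],s['force'])
r.line_to([.39,0,.13],feed=.3)
print(r.sense()['t'],r.sense()['eef_pos'])
E
```

```text
True 9.7417 [ 3.90129984e-01 -7.24584278e-06 -6.39473258e-03] [-3.36374655  0.18271934 15.7298041 ]
10.35 [ 3.90062286e-01 -2.55550308e-05  1.29995825e-01]
```

The contact height shows the tips physically sit 6 mm above the reported TCP height (vision says about 3 mm). I'll command roll top + 15 mm.

```bash
python3 - <<'E'
from bench import r
import numpy as np, cv2
ori=[np.pi,0,np.pi/2]
P=[(.6022,.1467,.024),(.6237,.0750,.032),(.6298,0,.056),(.625,-.0764,.048),(.6000,-.1548,.040)]
im=[]
for i,(x,y,h) in enumerate(P):
    if i==0: r.goto([x,y,.125],ori)
    else: r.line_to([x,y,.125],feed=.12)
    r.line_to([x,y,.008+h+.015],feed=.1)
    r.wait(.9)
    s=r.sense(); print(i+1,s['t'],np.round(s['eef_pos'],4),np.round(s['force'],1))
    if i in(0,2,4):
        f=r.grab_frame("side")["image"][:,:,::-1]; im.append(f[100:310,180:330])
    r.line_to([x,y,.125],feed=.15)
cv2.imwrite("pics/pts.png",cv2.convertScaleAbs(cv2.resize(np.hstack(im),None,fx=1.75,fy=1.75,interpolation=cv2.INTER_CUBIC),alpha=1.5))
print(r.sense()['t'])
E
```

```text
1 13.1917 [0.6022 0.1467 0.047 ] [ 0.  -0.6  0.2]
2 16.4333 [0.6237 0.075  0.055 ] [-0.1  0.4  0.4]
3 19.3333 [ 0.6298 -0.      0.079 ] [ 0.5  0.1 -0.5]
4 22.225 [ 0.625  -0.0764  0.071 ] [ 0.2  0.7 -0. ]
5 25.2333 [ 0.6    -0.1548  0.063 ] [-0.  -1.   0.7]
25.85
```

View pics/pts.png

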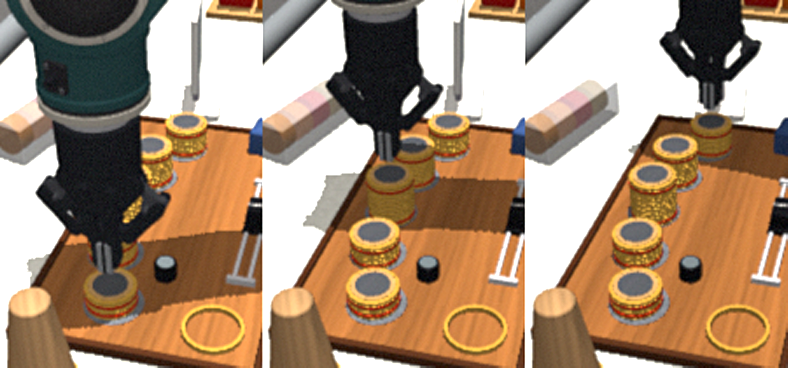

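All five were pointed at cleanly. Now I'll push the marker toward -y.

```bash
python3 - <<'E'
from bench import r
import numpy as np, cv2
t=np.load("tray.npy"); c,s_=np.cos(t[2]),np.sin(t[2])
W=lambda x,y,z:[t[0]+c*x-s_*y,t[1]+s_*x+c*y,z]
ori=[np.pi,0,np.pi/2+t[2]]
r.goto(W(-.085,.045,.125),ori)
r.line_to(W(-.085,.045,.035),feed=.15)
hit=r.line_to(W(-.085,.045,.017),feed=.05,threshold=6)
s=r.sense();print(hit,s['t'],np.round(s['eef_pos'],4),np.round(s['force'],1))
r.wait(.2)
hit=r.line_to(W(-.085,-.05,.017),feed=.025,threshold=9)
s=r.sense();p=np.array(s['eef_pos']);print(hit,s['t'],"tray y",(-s_*(p[0]-t[0])+c*(p[1]-t[1])).round(4),p[2].round(4),np.round(s['force'],1))
f=r.grab_frame("side")["image"][:,:,::-1]
y=(-s_*(p[0]-t[0])+c*(p[1]-t[1]))
r.line_to(W(-.085,y+.012,.017),feed=.05)
r.line_to(W(-.085,y+.012,.2),feed=.2)
g=r.grab_frame("side")["image"][:,:,::-1]
cv2.imwrite("pics/mk.png",cv2.convertScaleAbs(cv2.resize(np.hstack([x[150:320,190:370] for x in(f,g)]),None,fx=2.2,fy=2.2,interpolation=cv2.INTER_CUBIC),alpha=1.5))
print(r.sense()['t'])
E
```

```text
False 28.025 [0.4812 0.0424 0.0168] [-0.2  0.1  0.1]
True 30.9 tray y -0.0311 0.0169 [0.6 4.1 3.3]
32.4583
```

View pics/mk.png

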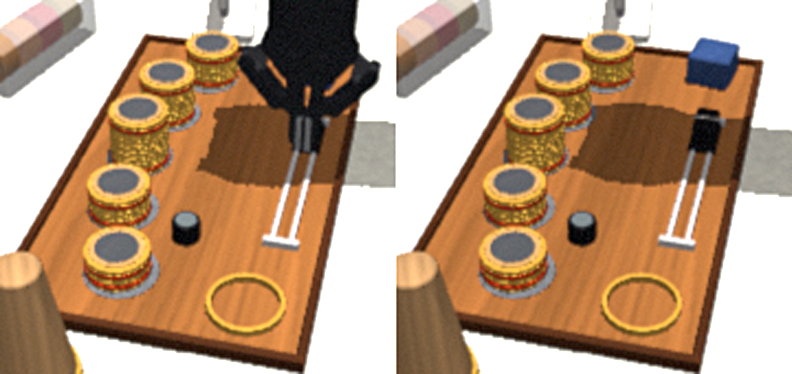

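The finger stopped at tray y = -31 mm, the predicted stop position. The marker is hard against the -y end, everything else is undisturbed and the gripper is clear.

```bash
python3 -c "
from bench import r
print(r.hand_in())"
```

```text
the job is handed in; nothing more can be done
None
```

I pointed at all five rolls in order from the cone end and pushed the marker to the stop away from the cone; the final images show nothing else moved, and the job was handed in at about 32 s. Before counting, I also touched the bare table lightly in front of the tray (about 16 N), because the fingertips did not sit where stated.

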